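# Seat the weighing cup, tare, add the sample bolt

## Robot

A 7-joint arm with a two-finger parallel gripper is mounted at the origin on a cart in front of the work surface, level with it; the furniture and walls round the work are solid. World frame = base frame: x ahead of the robot, y to its left, z up, the work surface at z = 0. Lengths are in m, angles in rad, forces in N, time in s.
With the tool pointing down it reaches from about 0.4 to 0.925 m from the base axis. Payload 4.1 kg.
Tool frame: the origin (TCP) lies on the centre line of the jaws, within the pads' length; the fingertips stand 14 mm ahead of it and the grasp point (between the pads) lies 5 mm behind it; z points along the fingers, y is the line along which they close (so a half turn about z gives the same grasp; the last joint's range is limited). The gripper opens to 85 mm and grips with 20 to 120 N. Pads are 22 mm wide; open, the fingers measure 114 mm over their backs; the gripper's body (76 mm by 85 mm) begins 54 mm behind the grasp point. The pads swing forward as they close: fully open they stand 13 mm farther back than shut.
Start: joints at [1.046, 0.398, 0.045, 1.537, -0.019, 1.207, -0.051], TCP at [0.269, -0.592, 0.211] pointing down, gripper open.
Joint ranges: [-2.82, 2.82], [-0.49, 2.23], [-1.37, 1.46], [0, 2.46], [-1.36, 4.5], [0.23, 2], [-2.94, 2.94]. Speed limits (rad/s): [2.57, 2.57, 3.14, 3.14, 3.14, 3.14, 3.14].

## Interface

Orientations are given as [roll, pitch, yaw] about the fixed x, y, z axes, in that order (R = Rz(yaw) Ry(pitch) Rx(roll)).
In Python, from workcell import env gives the robot as it stands.
- The arm moves only by the tool arm_command, never from a script. Its argument "increments" is a list of rows, each a list of 5 numbers: the opening in per cent of the stroke, from 0 (shut) to 100 (fully open), then the shift along the tool's x, y, z in m, then the turn about the tool's z in degrees. In form: [[gripper, dx, dy, dz, spin], ...]. A call has 1 to 20 rows; each row is the pose to reach, as a shift and turn from the pose commanded when the call began, along the tool's axes at that moment; what a row does not reach only later rows make up. A row lasts 1/12 s, in which the tool goes at most 41.7 mm and 7.16 degrees, less where a joint would pass 70% of its speed; a pose out of reach is approached as far as the arm can. A call with a gripper value outside its range is refused whole. The fingers move at their own pace and stop on an object; "grip_force" is the grip in N (left out, the last holds). Time passes only in rows, so rows that repeat a pose let the fingers close. It gives the time, the measured TCP pose, the force, the opening and the grip force at its end, in the units of the state.
- env.sense(): the state, without advancing time (a new reading comes with each control period).
- env.grab_frame(name): name is "scene" or "top"; returns the picture (420x560x3 uint8, blue, green, red); there is no depth.
- env.get_calibration(name): a dict with "fov_y" (degrees; the focal length in pixels is half the picture's height over the tangent of half this angle, whatever the lens; pixels are square), "cx", "cy" (the principal point, pixels), "eye" and "attitude" of the camera in the world. Camera axes: x right, y down, z forward; pixel columns grow to the right and rows downward; lengths in m; the calibration is good to about 2 mm. A picture is of the moment at which its call begins. get_calibration takes no time and is no camera call.
- env.close_job(): hands the job in; it is judged then, once.
The state is a dict: "time_s": time; "joint_pos": joint angles; "qvel": joint speeds; "joint_torque": joint torques, N m; "tool_pos": TCP position; "orientation": TCP orientation; "force": force on the tool from outside, world axes, zero at the start; "wrist_torque": the same for the moment, N m; "gripper_width": finger opening in m; "gripper_force": force on a finger pad.
Only numpy, scipy, OpenCV 4.12 (cv2) and the standard library are available. Lean on these libraries where they do the work, as an engineer would, in place of code of your own. Each camera call takes 0.05 s, during which the arm holds its last target. There are 200 camera calls.

## Task

Weigh the sample bolt on the counting scale. Set the empty steel cup on the scale's cross-shaped carrier and turn it under light pressure until its notched foot drops fully home over the four arms, then let go of it, hold the blue tare key down for about a second, and only then set the bolt gently in the cup, without pressing tare again. The load cell is delicate: never push on the scale or in the cup with more than 20 N, and leave the other things on the bench where they are.

Things in the scene. Friction and masses are not known exactly. Their poses are not given: they have to be found in the camera images.
- scale: Compact grey electronic counting scale, fixed; housing 230 (x) x 176 (y) x 44 mm, origin at the centre of its underside on the bench, x to its rear, z up. Front console 38 mm high with green display and, at its -y side, the blue tare key. Behind, a round steel platform (100 mm wide, top 51 mm over the bench) bears the carrier; on the load cell it sinks 1 mm per 4 N, 4 mm at most.
- carrier_top (a point): Point on the carrier's upright axis, level with the upper edge of its arms, 62 mm over the bench; axes as the scale's. The carrier: a black hub with four square aluminium arms in a cross, 90 degrees apart, 7 mm wide and high, reaching 36 mm from the axis. The hub ends 8.5 mm above the arms' upper edge; its top tapers from 36 to 44.6 mm diameter, and is 44.6 mm from 1.5 mm above that edge down.
- platform: Steel platform under the carrier; origin on the axis, 48 mm over the bench. The carrier sits above it on a round spindle with stiff friction (0.25 N m), so the cross may stand at ANY angle, which is not measured: turn the cup on it under 2 to 8 N until it drops (at most 90 degrees), or look. Cup and carrier poses are not exact enough to hit the 1.2 mm fit: give way to side forces.
- tare_top (a point): Centre of the upper face of the blue tare key, 30 x 26 mm, 45 mm over the bench at rest. Pressed straight down it gives against a spring: 1 N to start, 3.7 N at 3 mm, 6.4 N at its stop at 6 mm.
- tare_key (a joint): Travel of the tare key in m: 0 at rest, 0.006 fully down. It tares when held beyond 0.003 for half a second.
- cup_center (a point): Centre, half-way up (25.5 mm), of the loose round steel weighing cup: 60 mm outside diameter, 51 mm tall, open top, bore 55 mm, inner floor 21 mm over the foot's underside, about 0.18 kg, upright on the bench; z up. Resting on top of the carrier's arms (not home) this point is 25.5 mm above carrier_top; fully home 17.5 mm above it.
- cup: The same cup; origin at the centre of its underside, z up. Its foot is a ring 57 mm outside, 47 mm inside, 18 mm high, with four notches in its lower edge, on the cup's +x, -x, +y and -y sides, each 11 mm wide and 8 mm deep, which fit over the carrier's four arms. The ring goes round the hub with 1.2 mm to spare all round.
- bolt_center (a point): Centre, half-way up (34 mm), of the loose steel hex bolt M10 that stands on its head: 68 mm tall, shank 12 mm diameter, head 22 mm across and 8 mm thick, 50 g; z up along the shank.
- bolt: The same bolt; origin at the centre of the head's underside.
- ferrule: Bystander: steel ferrule with a flared foot, 44 x 44 x 55 mm, loose; origin at the centre of its underside.
- tape_measure: Bystander: yellow and black tape measure, 72 x 79 x 36 mm, loose; origin at the centre of its underside.
- nozzle: Bystander: brass gas nozzle standing on end, 26 x 26 x 56 mm, loose; origin at the centre of its underside.
Mind the look-alikes: they are no part of the job. What is shaped like the cup but turquoise is not meant.

How it is judged:
On the way, in this order (a step that is already met when the one before it is completed fails the run):
1. the empty cup stands fully home on the carrier, its notches over the arms, and is let go (z of cup_center in the frame of carrier_top between 0.0115 and 0.0205 m and horizontal distance between cup_center and carrier_top below 0.004 m and angle between cup_center's own z axis and vertical below 0.06 rad and contact force between the fingers and cup below 0.05 N and horizontal distance between bolt_center and cup_center above 0.05 m), for 0.2 s.
2. the tare key is held down half a second while the cup stands home, empty and untouched (all of step 1 and value of joint tare_key above 0.003 m), for 0.5 s.
At the end, for the whole second after the job is handed in: Cup home on the carrier (centre 11.5 to 20.5 mm above carrier_top, within 4 mm of its axis, tilt under 0.06 rad); bolt resting in the cup (centre within 28 mm of its axis, at most 45 mm above its centre), off the scale itself; tare key up (under 1.5 mm); all at rest and let go (z of cup_center in the frame of carrier_top between 0.0115 and 0.0205 m and horizontal distance between cup_center and carrier_top below 0.004 m and angle between cup_center's own z axis and vertical below 0.06 rad and contact force between the fingers and cup below 0.05 N and horizontal distance between bolt_center and cup_center below 0.028 m and z of bolt_center in the frame of cup_center between -0.005 and 0.045 m and contact force between bolt and cup above 0.1 N and contact force between bolt and scale below 0.05 N and value of joint tare_key below 0.0015 m and linear speed of each of bolt, cup below 0.02 m/s); the robot touches nothing.
It fails at once if the scale (housing, carrier or key) is pushed with more than 20 N (contact force between scale and anything else above 20 N).
It fails at once if the bolt is pushed into the cup with more than 20 N, or falls into it freely from more than about 2 cm (over 0.6 m/s) (contact force between bolt and cup above 20 N or (contact force between the fingers and bolt below 0.05 N and linear speed of bolt above 0.6 m/s and horizontal distance between bolt_center and cup_center below 0.05 m)).
It fails at once if the tare key is pressed while the bolt is in the cup (horizontal distance between bolt_center and cup_center below 0.028 m and z of bolt_center in the frame of cup_center between -0.005 and 0.045 m and value of joint tare_key above 0.002 m).
It fails at once if the ferrule, tape measure or nozzle is moved by more than 30 mm or tipped over (distance of any of ferrule, tape_measure, nozzle from where it was at the start of the episode above 0.03 m or angle between any of ferrule, tape_measure, nozzle's own z axis and vertical above 0.6 rad).
It also fails if it takes over 72 s, if anything falls off the work surface, if the arm or the gripper's body presses on something with over 40 N, if the wrist force passes 120 N, or if a joint passes its speed limit or range.

## Working session

There is one attempt and no reset: what is moved stays moved. The work goes in short steps, Python scripts to look and compute and a tool call to move; the robot and the scene stay as the last step left them, time stands still between calls to the robot, and variables do not carry over. Pictures are saved under pics/ and viewed, at most 10 in all, crops included, and the job is handed in when it is done.

Besides the shell and the picture viewer there is one more tool, called by a JSON object that holds its "op" and its "data". arm_command: Moves the arm, as the interface text tells. Its arguments: {"type":"object","properties":{"increments":{"type":"array"},"grip_force":{"type":"number"}},"required":["increments"]}

```bash
mkdir -p pics; python3 - <<'E'
from workcell import env
import cv2
for n in("scene","top"):
    cv2.imwrite(f"pics/{n}0.png",env.grab_frame(n)); print(env.get_calibration(n))
print(env.sense())
E
```

```text
{'fov_y': 47.27205689160337, 'cx': 282.2666998138507, 'cy': 212.5528229087513, 'eye': array([-0.08242871,  0.51137813,  0.97493943]), 'attitude': array([-2.37761856,  0.01857003, -2.36104178])}
{'fov_y': 45.60795771961216, 'cx': 277.38297860625664, 'cy': 210.926712483213, 'eye': array([ 0.47695307, -0.09840885,  1.62711744]), 'attitude': array([-3.0869129 ,  0.01674735, -1.56687265])}
{'time_s': 0.1, 'joint_pos': array([ 1.04599609,  0.39911368,  0.04504116,  1.53773364, -0.01868767,
        1.20691297, -0.05070493]), 'qvel': array([ 0.00037636, -0.00164699,  0.00026429, -0.00318448, -0.00150501,
       -0.00061361,  0.00110269]), 'joint_torque': array([ 3.91710739e-03, -4.76264870e+01,  1.37042899e+00, -2.54951423e+01,
        1.19722207e-02,  5.08215220e-03,  1.12859132e-05]), 'tool_pos': array([ 0.26824912, -0.59140823,  0.20957936]), 'orientation': array([-3.13985139e+00,  1.34211318e-04,  4.25907743e-01]), 'force': array([0.13820584, 0.39417938, 0.42799773]), 'wrist_torque': array([-0.00748348, -0.03738159, -0.00021553]), 'gripper_force': 0.0, 'gripper_width': 0.0852217764742443}
```

View pics/scene0.png

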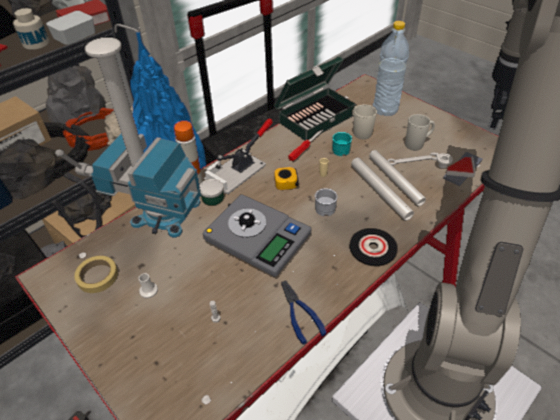

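View pics/top0.png

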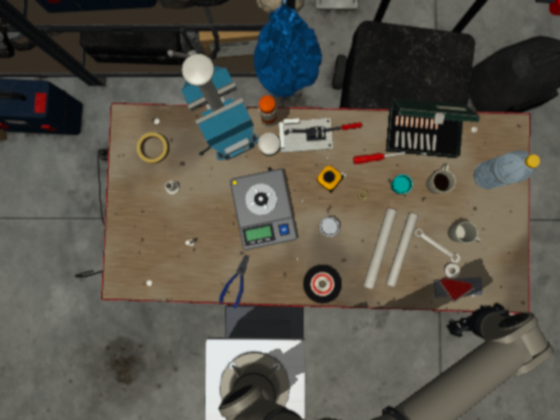

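Candidates for the cup:
- steel cup: scene (326,202), top (330,226)
- turquoise cup: scene (342,145), which is not meant
- mugs: scene (364,120) and (418,130)

Candidates for the bolt:
- scene (215,311), top (191,241)
- ferrule: scene (147,285)
- nozzle: scene (323,167)

I choose the steel cup and the (215,311) item. The scale is at scene (258,235), with its blue key at (292,229). I'll check these in a close crop.

```bash
cat > h.py <<'E'
import numpy as np, cv2
from scipy.spatial.transform import Rotation as R
from workcell import env
def cam(n):
    c=env.get_calibration(n); f=210/np.tan(np.radians(c["fov_y"])/2)
    return c,f,R.from_euler("xyz",c["attitude"]).as_matrix()
def pix2plane(n,u,v,z):
    c,f,M=cam(n); d=M@np.array([(u-c["cx"])/f,(v-c["cy"])/f,1]); e=c["eye"]
    return e+d*(z-e[2])/d[2]
def proj(n,p):
    c,f,M=cam(n); q=M.T@(np.array(p)-c["eye"]); return np.array([f*q[0]/q[2]+c["cx"],f*q[1]/q[2]+c["cy"]])
def tri(us,ut):
    A=[];b=[]
    for n,(u,v) in(("scene",us),("top",ut)):
        c,f,M=cam(n); d=M@np.array([(u-c["cx"])/f,(v-c["cy"])/f,1]); d/=np.linalg.norm(d)
        P=np.eye(3)-np.outer(d,d); A.append(P);b.append(P@c["eye"])
    return np.linalg.solve(sum(A),sum(b))
E
python3 - <<'E'
from h import *
s=cv2.imread("pics/scene0.png");t=cv2.imread("pics/top0.png")
def cr(i,x,y,w,h,k): return cv2.resize(i[y:y+h,x:x+w],None,fx=k,fy=k,interpolation=cv2.INTER_CUBIC)
a=np.hstack([cr(s,200,185,100,75,4),cr(t,225,165,100,75,4)])
b=np.hstack([cr(s,290,185,50,37,8)[:296],cr(t,310,205,50,37,8)])[:,:800]
c=np.hstack([cr(s,195,295,50,37,8),cr(t,170,225,50,37,8)])
cv2.imwrite("pics/m1.png",np.vstack([a,b[:296]])[:600]); 
cv2.imwrite("pics/m2.png",c)
print(pix2plane("top",191,241,.03),pix2plane("top",330,226,.05),pix2plane("top",261,199,.06),pix2plane("top",284,229.5,.045))
E
```

```text
[0.46701977 0.20490498 0.03      ] [ 0.51610101 -0.23771109  0.05      ] [ 0.60008889 -0.02008813  0.06      ] [ 0.50463631 -0.0927513   0.045     ]
```

View pics/m1.png

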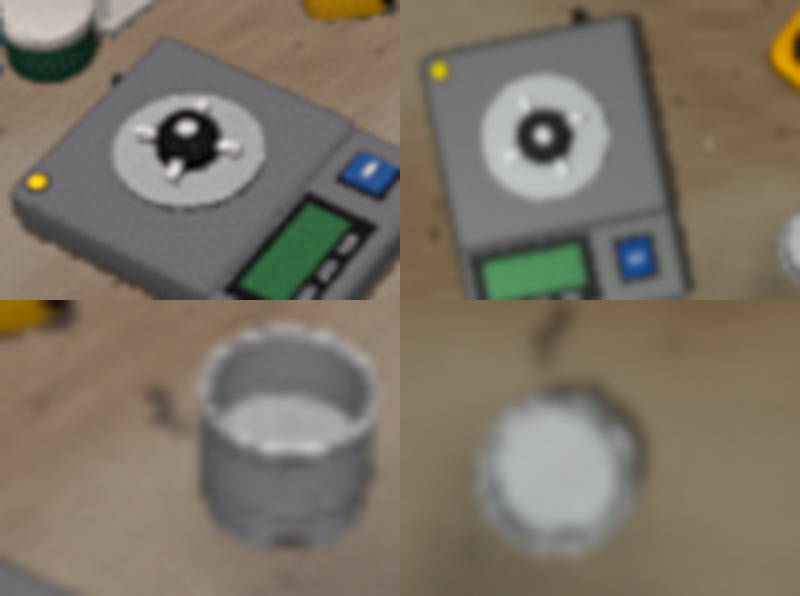

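View pics/m2.png

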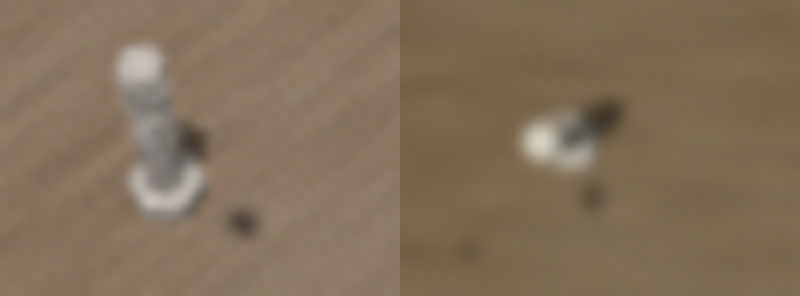

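The crops confirm both choices: a plain steel cup with a dark foot notch at about scene (326,215), and a hex bolt standing on its head. Next I'll work out positions and arm angles.

```bash
python3 - <<'E'
from h import *
np.set_printoptions(precision=4,suppress=True)
def px(x,y,ox,oy,k): return (ox+(x+.5)/k-.5, oy+(y+.5)/k-.5)
def rep(n,s,t,z):
    print(n,"tri",tri(s,t),"scene",pix2plane("scene",*s,z),"top",pix2plane("top",*t,z))
rep("cup rim",px(288,89,290,185,8),px(157,170,310,205,8),.051)
rep("hub",px(187,130,200,185,4),px(143,135,225,165,4),.0705)
rep("key",px(371,172,200,185,4),px(236,258,225,165,4),.045)
rep("bolt",px(140,64,195,295,8),px(141,142,170,225,8),.068)
h=pix2plane("top",*px(143,135,225,165,4),.0705)
for a in [(125,102),(176,118),(110,155),(161,168)]:
    p=pix2plane("top",*px(*a,225,165,4),.062);d=p-h;print("arm top",np.degrees(np.arctan2(d[1],d[0])),np.hypot(*d[:2]))
hs=pix2plane("scene",*px(187,130,200,185,4),.0705)
for a in [(145,132),(203,103),(230,147),(175,172)]:
    p=pix2plane("scene",*px(*a,200,185,4),.062);d=p-hs;print("arm sc",np.degrees(np.arctan2(d[1],d[0])),np.hypot(*d[:2]))
n=pix2plane("scene",*px(290,240,290,185,8),.004);c=pix2plane("scene",*px(288,89,290,185,8),.051);d=n-c;print("notch",d,np.degrees(np.arctan2(d[1],d[0])))
# scale yaw from housing rear corners (top)
a=pix2plane("top",*px(20,60,225,165,4),.044);b=pix2plane("top",*px(232,15,225,165,4),.044);print("scale rear",a,b)
print("tri nozzle etc",[pix2plane("scene",u,v,.04) for u,v in[(323,167),(147,285),(286,178)]])
E
```

```text
cup rim tri [ 0.5157 -0.2364  0.0465] scene [ 0.5118 -0.2337  0.051 ] top [ 0.5167 -0.2351  0.051 ]
hub tri [ 0.6008 -0.0193  0.0643] scene [ 0.5951 -0.0166  0.0705] top [ 0.6012 -0.0186  0.0705]
key tri [ 0.5049 -0.0925  0.0383] scene [ 0.4996 -0.0892  0.045 ] top [ 0.5058 -0.0916  0.045 ]
bolt tri [0.4625 0.2099 0.0629] scene [0.4588 0.2109 0.068 ] top [0.4631 0.2096 0.068 ]
arm top 28.94955727229309 0.030499265467946467
arm top -60.92764483916177 0.029124168931291983
arm top 119.9489478616694 0.030353282272021744
arm top -151.25962016491098 0.028827539969193183
arm sc 31.492152666286543 0.029232563253023022
arm sc -59.68087797650883 0.03345402502686544
arm sc -150.66458468538053 0.02871456044951327
arm sc 121.40717274863722 0.02962728691610433
notch [-0.0199  0.0184 -0.047 ] 137.25084579600588
scale rear [0.6631 0.0812 0.044 ] [ 0.6995 -0.0877  0.044 ]
tri nozzle etc [array([ 0.6045, -0.3291,  0.04  ]), array([0.6249, 0.278 , 0.04  ]), array([ 0.6501, -0.219 ,  0.04  ])]
```

```bash
cat >> h.py <<'E'
def to(x,y,z,yawdeg=None):
    s=env.sense(); M=R.from_euler("xyz",s["orientation"]).as_matrix()
    d=M.T@(np.array([x,y,z])-s["tool_pos"]); yaw=np.degrees(s["orientation"][2])
    sp=0 if yawdeg is None else -((yawdeg-yaw+180)%360-180)
    print("t",round(s["time_s"],2),"pos",s["tool_pos"].round(4),"yaw",yaw.round(2),"F",s["force"].round(2),"w",round(s["gripper_width"],4),"gf",round(s["gripper_force"],1),"| shift",d.round(4),"spin",round(sp,2))
E
python3 -c "
from h import *
to(.514,-.2345,.21,24.4)"
```

```text
t 0.1 pos [ 0.2682 -0.5914  0.2096] yaw 24.4 F [0.14 0.39 0.43] w 0.0852 gf 0.0 | shift [ 3.713e-01 -2.235e-01 -1.000e-04] spin 0.0
```

{"op": "arm_command", "data": {"increments": [[100,0.371,-0.2235,0,-80],[100,0.371,-0.2235,0,-80],[100,0.371,-0.2235,0,-80],[100,0.371,-0.2235,0,-80],[100,0.371,-0.2235,0,-80],[100,0.371,-0.2235,0,-80],[100,0.371,-0.2235,0,-80],[100,0.371,-0.2235,0,-80],[100,0.371,-0.2235,0,-80],[100,0.371,-0.2235,0,-80],[100,0.371,-0.2235,0,-80],[100,0.371,-0.2235,0,-80],[100,0.371,-0.2235,0,-80],[100,0.371,-0.2235,0.08,-80],[100,0.371,-0.2235,0.08,-80],[100,0.371,-0.2235,0.08,-80],[100,0.371,-0.2235,0.08,-80]]}}

```text
time_s: 1.52
tool_pos: [0.5113, -0.2364, 0.1289]
orientation: [-3.137, -0.003, 1.818]
force: [0.1, -0.1, 0.9]
gripper_width: 0.0856
gripper_force: 0.0
```

```bash
python3 -c "
from h import *
to(.514,-.2345,.03)
cv2.imwrite('pics/s1.png',env.grab_frame('scene')[60:340,150:450].repeat(2,0).repeat(2,1))"
```

```text
t 1.52 pos [ 0.5113 -0.2364  0.1289] yaw 104.19 F [ 0.07 -0.13  0.94] w 0.0856 gf 0.0 | shift [0.0009 0.0036 0.0988] spin 0
```

View pics/s1.png

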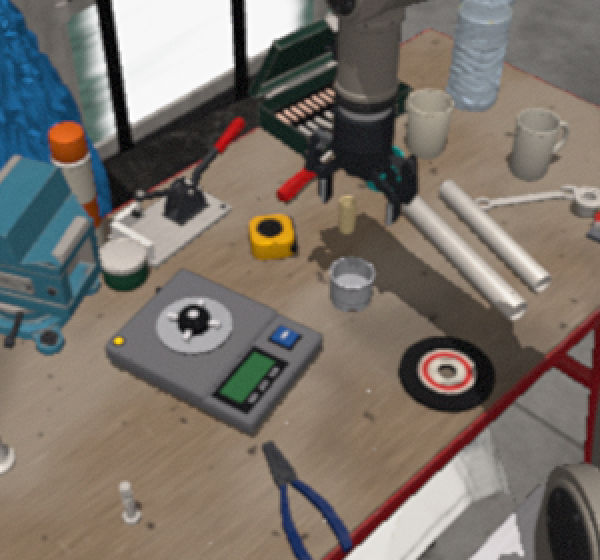

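The gripper hangs over the steel cup at crop (352,283), with clear space around it for the fingers. I'll descend and squeeze lightly to centre the cup.

{"op": "arm_command", "data": {"increments": [[100,0.001,0.003,0.098,0],[100,0.001,0.003,0.098,0],[100,0.001,0.003,0.098,0],[100,0.001,0.003,0.098,0],[60,0.001,0.003,0.098,0],[60,0.001,0.003,0.098,0],[60,0.001,0.003,0.098,0],[60,0.001,0.003,0.098,0],[60,0.001,0.003,0.098,0],[60,0.001,0.003,0.098,0],[60,0.001,0.003,0.098,0]], "grip_force": 20}}

```text
time_s: 2.48
tool_pos: [0.5169, -0.2336, 0.033]
orientation: [3.141, 0.001, 1.822]
force: [-0.5, -0.4, 0.5]
gripper_width: 0.0516
gripper_force: 0.0
```

```bash
python3 -c "
from h import *
to(.514,-.2345,.03)
a=env.grab_frame('scene')[120:270,230:430];b=env.grab_frame('top')[150:300,230:430]
cv2.imwrite('pics/s2.png',cv2.resize(np.hstack([a,b]),None,fx=2,fy=2,interpolation=2))"
```

```text
t 2.48 pos [ 0.5169 -0.2336  0.033 ] yaw 104.4 F [-0.49 -0.41  0.46] w 0.0516 gf 0.0 | shift [-0.0002 -0.0031  0.003 ] spin 0
```

View pics/s2.png

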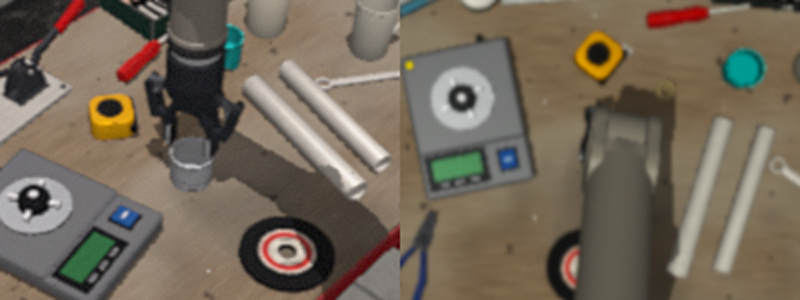

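```bash
python3 -c "
from h import *
print(proj('scene',[.511,-.236,.115]),proj('scene',[.5169,-.2336,.02]),proj('scene',[.514,-.2345,.051]),proj('scene',[.514,-.2345,.0]))
M=R.from_euler('xyz',env.sense()['orientation']).as_matrix();p=env.sense()['tool_pos'];
for s in(-1,1):print(proj('scene',p+M@[0,s*.035,.014]),proj('scene',p+M@[0,s*.035,-.04]))
"

```

```text
[327.48397618 178.12678676] [323.65323161 202.74783031] [325.15328474 195.15006752] [324.32600636 208.07234693]
[334.90625705 207.49806673] [336.11872987 193.51239056]
[312.60493685 198.85789398] [313.13566834 184.8845302 ]
```

```bash
python3 -c "
from h import *
a=env.grab_frame('scene')[150:225,275:375]
cv2.imwrite('pics/s3.png',cv2.resize(a,None,fx=8,fy=8,interpolation=2))"
```

```text
(no output)
```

View pics/s3.png

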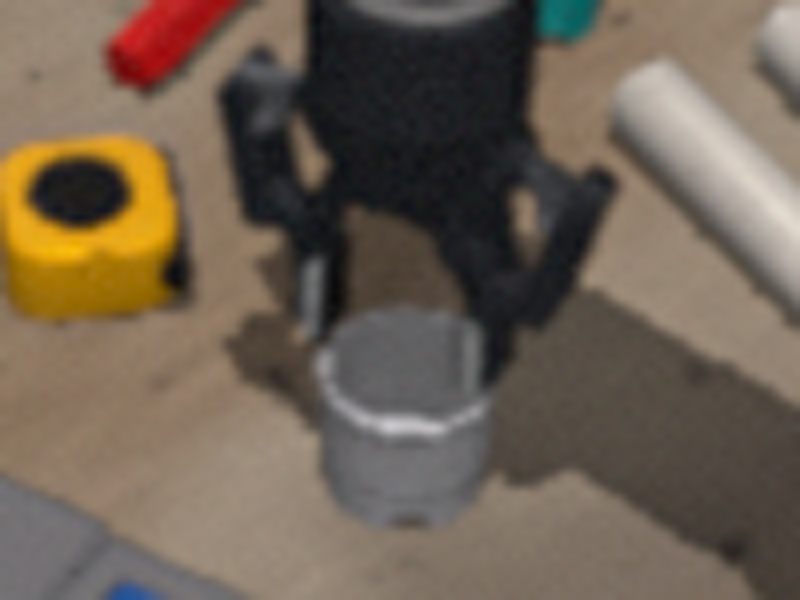

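```bash
python3 -c "
from h import *
np.set_printoptions(precision=1,suppress=True)
s=env.sense();M=R.from_euler('xyz',s['orientation']).as_matrix();p=s['tool_pos'];
for z in (.014,-.04,-.06):
  for y in(-.05,.05):
    for x in (-.011,.011):print(z,y,x,proj('top',p+M@[x,y,z]),proj('scene',p+M@[x,y,z]))
print(proj('top',p))
i=env.grab_frame('top')
cv2.imwrite('pics/t3.png',cv2.resize(i[180:255,290:390],None,fx=8,fy=8,interpolation=2))
"

```

```text
0.014 -0.05 -0.011 [335.  240.3] [341.5 207. ]
0.014 -0.05 0.011 [328.4 242. ] [338.1 211.9]
0.014 0.05 -0.011 [327.2 210.2] [309.8 194.7]
0.014 0.05 0.011 [320.6 211.8] [306.1 199.5]
-0.04 -0.05 -0.011 [336.8 240.4] [342.9 193. ]
-0.04 -0.05 0.011 [329.9 242.1] [339.4 197.9]
-0.04 0.05 -0.011 [328.7 209.2] [310.2 180.8]
-0.04 0.05 0.011 [321.8 210.9] [306.4 185.5]
-0.06 -0.05 -0.011 [337.4 240.4] [343.5 187.6]
-0.06 -0.05 0.011 [330.4 242.2] [339.9 192.5]
-0.06 0.05 -0.011 [329.2 208.8] [310.4 175.4]
-0.06 0.05 0.011 [322.3 210.6] [306.6 180.1]
[328.2 225.9]
```

View pics/t3.png

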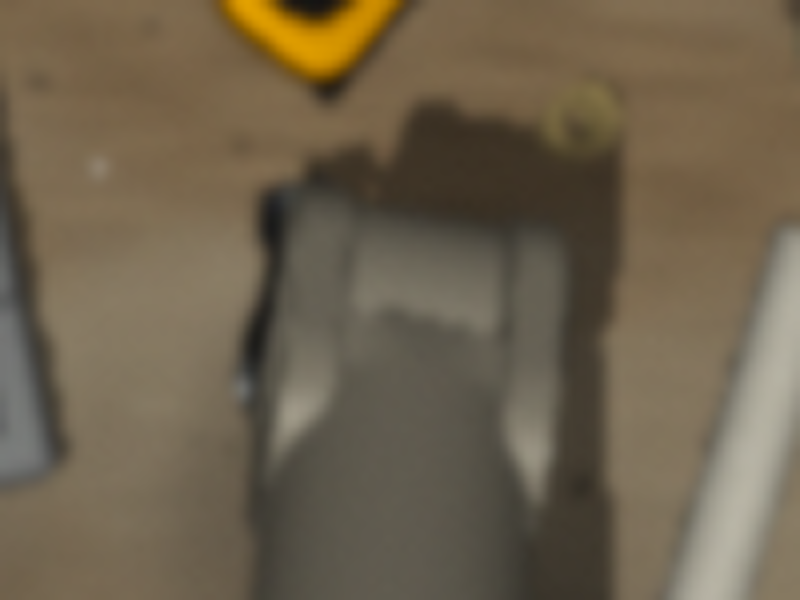

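The crop shows the steel cup undisturbed at about (405,420), with the fingertips ending near or above its rim. They look about 25 mm higher than the nominal tip position. I'll open, step down under force watch and try again.

{"op": "arm_command", "data": {"increments": [[100,0,0,0,0],[100,0,0,0,0],[100,0,0,0,0],[100,0,0,0,0],[100,0,0,0.006,0],[100,0,0,0.012,0],[100,0,0,0.012,0],[60,0,0,0.012,0],[60,0,0,0.012,0],[60,0,0,0.012,0],[60,0,0,0.012,0],[60,0,0,0.012,0],[60,0,0,0.012,0]]}}

```text
time_s: 3.77
tool_pos: [0.5167, -0.2336, 0.0208]
orientation: [-3.142, 0.0, 1.822]
force: [-1.6, -0.2, 3.1]
gripper_width: 0.0579
gripper_force: 21.9
```

{"op": "arm_command", "data": {"increments": [[100,0,0,0,0],[100,0,0,0,0],[100,0,0,0,0],[100,0,0,0,0],[100,0,0,0.004,0],[100,0,0,0.008,0],[100,0,0,0.012,0],[100,0,0,0.012,0],[60,0,0,0.012,0],[60,0,0,0.012,0],[60,0,0,0.012,0],[60,0,0,0.012,0],[60,0,0,0.012,0],[60,0,0,0.012,0]]}}

```text
time_s: 4.93
tool_pos: [0.517, -0.2336, 0.0088]
orientation: [3.141, 0.0, 1.822]
force: [-0.7, 0.7, 1.2]
gripper_width: 0.0581
gripper_force: 22.1
```

```bash
python3 -c "
from h import *
to(.514,-.2345,.0)
a=env.grab_frame('scene')[150:225,275:375]
cv2.imwrite('pics/s4.png',cv2.resize(a,None,fx=8,fy=8,interpolation=2))"
```

```text
t 4.93 pos [ 0.517  -0.2336  0.0088] yaw 104.4 F [-0.74  0.7   1.16] w 0.0581 gf 22.1 | shift [-0.0001 -0.0031  0.0088] spin 0
```

View pics/s4.png

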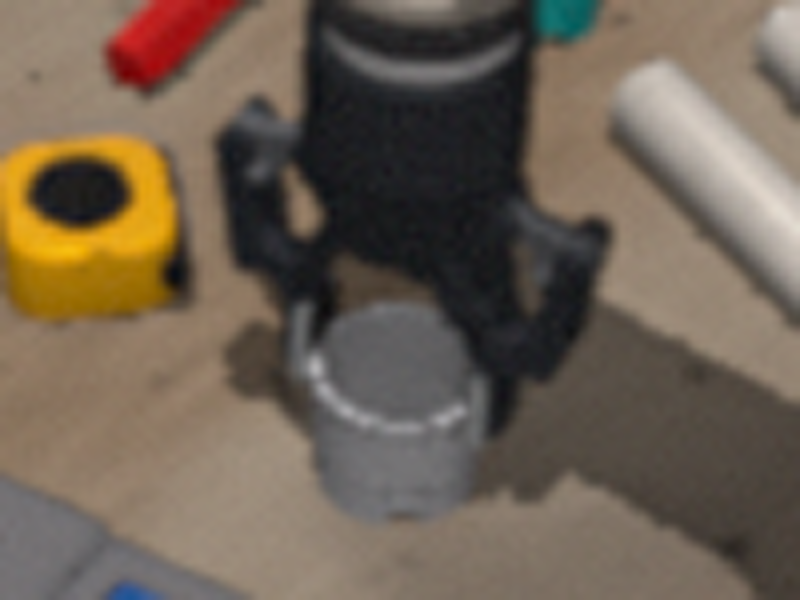

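The crop shows the cup gripped at (400,420), with the fingertips reaching to mid-height on both sides. I'll now open, turn 90° and squeeze again so the cup is centred on both axes.

{"op": "arm_command", "data": {"increments": [[100,0,0,0,0],[100,0,0,0,0],[100,0,0,0,0],[100,0,0,0,0],[100,0,0,0,90],[100,0,0,0,90],[100,0,0,0,90],[100,0,0,0,90],[100,0,0,0,90],[100,0,0,0,90],[100,0,0,0,90],[100,0,0,0,90],[100,0,0,0,90],[100,0,0,0,90],[100,0,0,0,90],[100,0,0,0,90],[100,0,0,0,90],[100,0,0,0,90]]}}

```text
time_s: 6.48
tool_pos: [0.5167, -0.2333, 0.0084]
orientation: [3.141, 0.0, 0.251]
force: [-0.1, 0.1, -0.4]
gripper_width: 0.0852
gripper_force: 0.0
```

{"op": "arm_command", "data": {"increments": [[60,0,0,0,0],[60,0,0,0,0],[60,0,0,0,0],[60,0,0,0,0],[60,0,0,0,0],[60,0,0,0,0],[60,0,0,0,0]], "grip_force": 20}}

```text
time_s: 7.07
tool_pos: [0.5168, -0.2334, 0.0088]
orientation: [3.142, -0.0, 0.252]
force: [-2.0, 0.6, 5.1]
gripper_width: 0.0602
gripper_force: 21.8
```

```bash
python3 -c "
from h import *
s=env.sense();print(s['joint_pos'].round(2))
to(.598,-.0176,.12)"
```

```text
[ 0.31  0.48  0.04  1.92 -0.03  0.74 -0.94]
t 7.07 pos [ 0.5168 -0.2334  0.0088] yaw 14.42 F [-1.96  0.62  5.06] w 0.0602 gf 21.8 | shift [ 0.1324 -0.1888 -0.1112] spin 0
```

Camera estimates corrected by the tactile centring: hub (0.6007, -0.0166), key (0.505, -0.0894), bolt (0.4635, 0.2112).

{"op": "arm_command", "data": {"increments": [[60,0,0,0,0],[60,0,0,0,0],[60,0,0,-0.03,0],[60,0,0,-0.06,0],[60,0,0,-0.09,0],[60,0.027,-0.038,-0.09,0],[60,0.054,-0.076,-0.09,7],[60,0.081,-0.113,-0.09,7],[60,0.108,-0.151,-0.09,7],[60,0.125,-0.175,-0.09,7],[60,0.135,-0.189,-0.09,7],[60,0.135,-0.189,-0.09,7],[60,0.135,-0.189,-0.09,7],[60,0.135,-0.189,-0.09,7],[60,0.135,-0.189,-0.09,7]], "grip_force": 40}}

```text
time_s: 8.32
tool_pos: [0.5996, -0.0192, 0.0979]
orientation: [3.14, 0.001, 0.126]
force: [0.5, 0.0, -1.8]
gripper_width: 0.0591
gripper_force: 44.4
```

```bash
python3 -c "
from h import *
to(.6007,-.0166,.0808)
a=cv2.resize(env.grab_frame('scene')[170:245,200:300],None,fx=7,fy=7,interpolation=2)
cv2.imwrite('pics/s5.png',a)"
```

```text
t 8.32 pos [ 0.5996 -0.0192  0.0979] yaw 7.23 F [ 0.48  0.   -1.75] w 0.0591 gf 44.4 | shift [ 0.0014 -0.0025  0.0171] spin 0
```

View pics/s5.png

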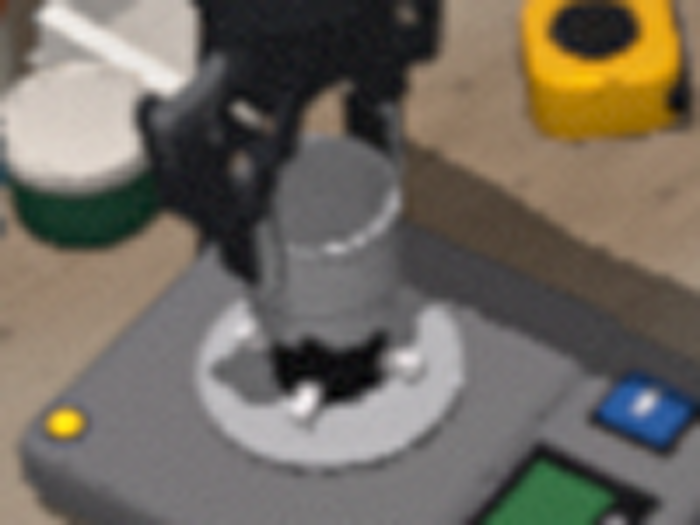

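The last view shows the cup held upright over the carrier, its foot just above the hub at about (330,370), with arms at (300,400) and (405,360). From here I go by force and position.

{"op": "arm_command", "data": {"increments": [[60,0.0014,-0.0025,0,0],[60,0.0014,-0.0025,0.008,0],[60,0.0014,-0.0025,0.016,0],[60,0.0014,-0.0025,0.02,0],[60,0.0014,-0.0025,0.023,0],[60,0.0014,-0.0025,0.023,0]]}}

```text
time_s: 8.87
tool_pos: [0.6007, -0.0151, 0.0745]
orientation: [3.141, 0.002, 0.129]
force: [-0.2, -1.7, 0.0]
gripper_width: 0.0589
gripper_force: 44.4
```

{"op": "arm_command", "data": {"increments": [[60,0,0.0012,0,0],[60,0,0.0012,0.002,0],[60,0,0.0012,0.004,0],[60,0,0.0012,0.004,0]]}}

```text
time_s: 9.2
tool_pos: [0.602, -0.0164, 0.0718]
orientation: [3.14, -0.0, 0.129]
force: [-1.1, -2.2, 2.1]
gripper_width: 0.0593
gripper_force: 44.8
```

{"op": "arm_command", "data": {"increments": [[60,-0.0007,0.001,0,0],[60,-0.0007,0.001,0.001,0],[60,-0.0007,0.001,0.0015,0]]}}

```text
time_s: 9.45
tool_pos: [0.6007, -0.017, 0.07]
orientation: [3.141, 0.001, 0.129]
force: [-0.9, -3.0, 3.0]
gripper_width: 0.0593
gripper_force: 44.8
```

{"op": "arm_command", "data": {"increments": [[60,0,0.0005,0.0005,2],[60,0,0.0005,0.0005,4],[60,0,0.0005,0.0005,6]]}}

```text
time_s: 9.7
tool_pos: [0.6011, -0.0176, 0.0698]
orientation: [3.141, 0.0, 0.023]
force: [-1.5, -1.8, 2.4]
gripper_width: 0.0589
gripper_force: 44.8
```

{"op": "arm_command", "data": {"increments": [[60,0,0.0,0.0,2],[60,0,0.0,0.0,4],[60,0,0.0,0.0,6]]}}

```text
time_s: 9.95
tool_pos: [0.6005, -0.0173, 0.069]
orientation: [3.141, 0.001, -0.082]
force: [-0.9, -1.8, -0.3]
gripper_width: 0.0595
gripper_force: 44.4
```

{"op": "arm_command", "data": {"increments": [[60,0,0.0003,0.001,1],[60,0,0.0003,0.002,2],[60,0,0.0003,0.002,2]]}}

```text
time_s: 10.2
tool_pos: [0.6006, -0.018, 0.0671]
orientation: [3.14, 0.001, -0.115]
force: [-1.8, -3.8, -0.4]
gripper_width: 0.0594
gripper_force: 44.7
```

{"op": "arm_command", "data": {"increments": [[60,-0.0005,0.001,0.001,0],[60,-0.0005,0.001,0.002,0],[60,-0.0005,0.001,0.003,0],[60,-0.0005,0.001,0.003,0]]}}

```text
time_s: 10.53
tool_pos: [0.6003, -0.0183, 0.0643]
orientation: [3.141, 0.0, -0.115]
force: [-1.1, -2.9, 1.2]
gripper_width: 0.0592
gripper_force: 44.7
```

{"op": "arm_command", "data": {"increments": [[60,0,0.0008,0.001,0],[60,0,0.0008,0.0018,0],[60,0,0.0008,0.0018,0]]}}

```text
time_s: 10.78
tool_pos: [0.6003, -0.0185, 0.0626]
orientation: [-3.141, 0.0, -0.115]
force: [-2.9, -1.5, 2.4]
gripper_width: 0.0592
gripper_force: 44.8
```

{"op": "arm_command", "data": {"increments": [[60,-0.0005,0.0005,0.0008,1],[60,-0.0005,0.0005,0.001,0],[60,-0.0005,0.0005,0.001,0]]}}

```text
time_s: 11.03
tool_pos: [0.5999, -0.0185, 0.0619]
orientation: [-3.141, -0.0, -0.114]
force: [-2.8, 1.1, 2.7]
gripper_width: 0.0593
gripper_force: 44.8
```

{"op": "arm_command", "data": {"increments": [[60,-0.0005,-0.0005,0,0],[100,-0.0005,-0.0005,0,0],[100,-0.0005,-0.0005,0,0],[100,-0.0005,-0.0005,0,0],[100,-0.0005,-0.0005,0,0],[100,-0.0005,-0.0005,-0.03,0],[100,-0.0005,-0.0005,-0.06,0],[100,-0.0005,-0.0005,-0.09,0],[100,-0.0005,-0.0005,-0.09,0]]}}

```text
time_s: 11.78
tool_pos: [0.6043, -0.0189, 0.1583]
orientation: [-3.14, -0.012, -0.116]
force: [1.7, -0.3, 0.5]
gripper_width: 0.0852
gripper_force: 0.0
```

```bash
python3 -c "
from h import *
to(.505,-.0894,.1)
print(env.sense()['orientation'])
g=env.grab_frame('scene')
cv2.imwrite('pics/s6.png',g)
# predicted rim curves (corrected scene camera bias: subtract .005,.0003), score edge response
gr=cv2.GaussianBlur(cv2.cvtColor(g,cv2.COLOR_BGR2GRAY).astype(np.float32),(0,0),.8)
gx=cv2.Sobel(gr,5,1,0);gy=cv2.Sobel(gr,5,0,1)
th=np.linspace(0,2*np.pi,120)
def score(x,y,z,r,sgn):
    P=[proj('scene',[x+r*np.cos(t),y+r*np.sin(t),z]) for t in th[(np.cos(th)*-.7+np.sin(th)*.7)>.2]]
    c=proj('scene',[x,y,z]); s=0
    for p in P:
        n=p-c;n/=np.linalg.norm(n);i=np.float32([[p]])
        s+=sum(cv2.remap(im,i,None,1)[0,0]*k for im,k in((gx,n[0]),(gy,n[1])))
    return s*sgn/len(P)
x0,y0=.600-.005,-.0178
for z in np.arange(.09,.125,.003): print(z.round(3),[round(float(score(x0+dx,y0-dx,z,.0275,1)),1) for dx in(-.002,0,.002)],[round(float(score(x0,y0,z,.030,-1)),1)])
"
```

```text
t 11.78 pos [ 0.6043 -0.0189  0.1583] yaw -6.62 F [ 1.71 -0.28  0.45] w 0.0852 gf 0.0 | shift [-0.0912  0.0816  0.057 ] spin 0
[-3.13976077 -0.01243706 -0.11557962]
0.09 [-14.8, -18.8, -29.0] [4.5]
0.093 [-19.4, -30.9, -53.2] [7.9]
0.096 [-33.0, -56.9, -87.7] [20.6]
0.099 [-60.8, -92.5, -109.7] [50.9]
0.102 [-96.7, -112.1, -88.6] [91.6]
0.105 [-114.8, -87.2, -39.5] [114.8]
0.108 [-86.8, -35.2, 6.3] [91.4]
0.111 [-31.2, 11.6, 32.6] [37.1]
0.114 [16.1, 37.5, 43.1] [-11.1]
0.117 [41.5, 46.4, 46.7] [-37.7]
0.12 [49.9, 49.3, 49.8] [-45.9]
0.123 [51.7, 51.8, 53.6] [-46.2]
```

The outer rim fits best at z = 0.105, so the cup is home. Next is the tare key, with fingers shut and a guarded descent.

{"op": "arm_command", "data": {"increments": [[0,-0.03,0.027,0,0],[0,-0.06,0.054,0,0],[0,-0.091,0.081,0,0],[0,-0.091,0.081,0.02,0],[0,-0.091,0.081,0.04,0],[0,-0.091,0.081,0.06,0],[0,-0.091,0.081,0.075,0],[0,-0.091,0.081,0.075,0],[0,-0.091,0.081,0.075,0]], "grip_force": 20}}

```text
time_s: 12.58
tool_pos: [0.4987, -0.0887, 0.0756]
orientation: [3.141, 0.003, -0.115]
force: [0.1, -0.5, 1.0]
gripper_width: -0.0001
gripper_force: 0.0
```

```bash
python3 -c "
from h import *
to(.505,-.0894,.06)"
```

```text
t 12.58 pos [ 0.4987 -0.0887  0.0756] yaw -6.6 F [ 0.12 -0.52  0.96] w -0.0001 gf 0.0 | shift [ 0.0064 -0.0001  0.0156] spin 0
```

{"op": "arm_command", "data": {"increments": [[0,0.005,0,0.003,0],[0,0.005,0,0.006,0],[0,0.005,0,0.006,0]]}}

```text
time_s: 12.83
tool_pos: [0.5055, -0.0894, 0.0709]
orientation: [3.142, -0.001, -0.115]
force: [-0.8, -0.3, 0.4]
gripper_width: 0.0
gripper_force: 0.0
```

{"op": "arm_command", "data": {"increments": [[0,0,0,0.003,0],[0,0,0,0.006,0]]}}

```text
time_s: 13.0
tool_pos: [0.5052, -0.0895, 0.065]
orientation: [3.142, -0.001, -0.115]
force: [-0.6, -0.0, -0.3]
gripper_width: -0.0002
gripper_force: 0.0
```

{"op": "arm_command", "data": {"increments": [[0,0,0,0.002,0],[0,0,0,0.004,0]]}}

```text
time_s: 13.17
tool_pos: [0.5046, -0.0894, 0.0605]
orientation: [3.142, 0.0, -0.115]
force: [0.3, 0.5, -0.9]
gripper_width: -0.0001
gripper_force: 0.0
```

Position is settled, so I'll keep stepping down.

{"op": "arm_command", "data": {"increments": [[0,0,0,0.002,0],[0,0,0,0.004,0],[0,0,0,0.004,0]]}}

```text
time_s: 13.42
tool_pos: [0.5043, -0.0894, 0.0562]
orientation: [3.141, 0.001, -0.115]
force: [-0.6, -0.6, -0.0]
gripper_width: -0.0004
gripper_force: 0.0
```

{"op": "arm_command", "data": {"increments": [[0,0,0,0.002,0],[0,0,0,0.004,0],[0,0,0,0.004,0]]}}

```text
time_s: 13.67
tool_pos: [0.5045, -0.0894, 0.0523]
orientation: [3.142, 0.001, -0.115]
force: [0.8, -0.0, -0.6]
gripper_width: -0.0002
gripper_force: 0.0
```

{"op": "arm_command", "data": {"increments": [[0,0,0,0.001,0],[0,0,0,0.003,0],[0,0,0,0.003,0]]}}

```text
time_s: 13.92
tool_pos: [0.5045, -0.0894, 0.0494]
orientation: [3.141, 0.001, -0.115]
force: [-0.8, 0.5, -0.2]
gripper_width: -0.0003
gripper_force: 0.0
```

{"op": "arm_command", "data": {"increments": [[0,0,0,0.0015,0],[0,0,0,0.003,0],[0,0,0,0.003,0]]}}

```text
time_s: 14.17
tool_pos: [0.5045, -0.0894, 0.0464]
orientation: [3.141, 0.0, -0.115]
force: [-0.5, 0.0, 0.8]
gripper_width: 0.0004
gripper_force: 0.0
```

{"op": "arm_command", "data": {"increments": [[0,0,0,0.0015,0],[0,0,0,0.003,0],[0,0,0,0.003,0]]}}

```text
time_s: 14.42
tool_pos: [0.5045, -0.0894, 0.0434]
orientation: [3.141, 0.0, -0.115]
force: [-1.0, -0.2, 0.3]
gripper_width: -0.0004
gripper_force: 0.0
```

{"op": "arm_command", "data": {"increments": [[0,0,0,0.001,0],[0,0,0,0.002,0],[0,0,0,0.002,0]]}}

```text
time_s: 14.67
tool_pos: [0.5046, -0.0895, 0.0415]
orientation: [3.141, 0.0, -0.115]
force: [0.3, 0.3, -0.1]
gripper_width: 0.0001
gripper_force: 0.0
```

{"op": "arm_command", "data": {"increments": [[0,0,0,0.001,0],[0,0,0,0.002,0],[0,0,0,0.002,0]]}}

```text
time_s: 14.92
tool_pos: [0.5046, -0.0894, 0.0395]
orientation: [3.141, 0.0, -0.115]
force: [-0.5, 0.9, -0.2]
gripper_width: 0.0001
gripper_force: 0.0
```

{"op": "arm_command", "data": {"increments": [[0,0,0,0.001,0],[0,0,0,0.002,0],[0,0,0,0.002,0]]}}

```text
time_s: 15.17
tool_pos: [0.5046, -0.0894, 0.0375]
orientation: [3.141, 0.0, -0.115]
force: [0.2, -0.2, 0.1]
gripper_width: -0.0
gripper_force: 0.0
```

{"op": "arm_command", "data": {"increments": [[0,0,0,0.001,0],[0,0,0,0.002,0],[0,0,0,0.002,0]]}}

```text
time_s: 15.42
tool_pos: [0.5046, -0.0894, 0.0355]
orientation: [3.141, 0.0, -0.115]
force: [0.2, -0.4, 0.1]
gripper_width: -0.0002
gripper_force: 0.0
```

{"op": "arm_command", "data": {"increments": [[0,0,0,0.001,0],[0,0,0,0.002,0],[0,0,0,0.002,0]]}}

```text
time_s: 15.67
tool_pos: [0.5046, -0.0894, 0.0335]
orientation: [3.141, 0.0, -0.115]
force: [-0.4, -0.8, 0.5]
gripper_width: 0.0002
gripper_force: 0.0
```

{"op": "arm_command", "data": {"increments": [[0,0,0,0.001,0],[0,0,0,0.002,0],[0,0,0,0.002,0]]}}

```text
time_s: 15.92
tool_pos: [0.5045, -0.0894, 0.0315]
orientation: [3.141, 0.0, -0.115]
force: [0.3, -0.1, 0.3]
gripper_width: -0.0002
gripper_force: 0.0
```

{"op": "arm_command", "data": {"increments": [[0,0,0,0.001,0],[0,0,0,0.002,0],[0,0,0,0.002,0]]}}

```text
time_s: 16.17
tool_pos: [0.5046, -0.0894, 0.0295]
orientation: [3.141, 0.0, -0.115]
force: [-0.3, -0.0, 0.1]
gripper_width: 0.0001
gripper_force: 0.0
```

{"op": "arm_command", "data": {"increments": [[0,0,0,0.001,0],[0,0,0,0.002,0],[0,0,0,0.002,0]]}}

```text
time_s: 16.42
tool_pos: [0.5046, -0.0894, 0.0275]
orientation: [3.141, 0.0, -0.115]
force: [0.0, 0.2, -0.1]
gripper_width: -0.0002
gripper_force: 0.0
```

{"op": "arm_command", "data": {"increments": [[0,0,0,0.001,0],[0,0,0,0.002,0],[0,0,0,0.002,0]]}}

```text
time_s: 16.67
tool_pos: [0.5046, -0.0894, 0.0255]
orientation: [3.141, 0.0, -0.115]
force: [0.9, -0.7, -1.4]
gripper_width: -0.0003
gripper_force: 0.0
```

```bash
python3 -c "
from h import *
to(.505,-.0894,.06)
g=env.grab_frame('scene').astype(int);o=cv2.imread('pics/scene0.png').astype(int)
p=proj('scene',[.505-.005,-.0894,.045]);print(p)
u,v=p.round().astype(int)
for r in range(v-14,v+10,2): print(r,[tuple(g[r,c]) for c in range(u-4,u+5,2)])
"
```

```text
t 16.67 pos [ 0.5046 -0.0894  0.0255] yaw -6.6 F [ 0.91 -0.75 -1.35] w -0.0003 gf 0.0 | shift [ 0.0004 -0.0001 -0.0345] spin 0
[292.31809706 227.49368905]
213 [(np.int64(28), np.int64(25), np.int64(22)), (np.int64(23), np.int64(23), np.int64(19)), (np.int64(30), np.int64(24), np.int64(27)), (np.int64(29), np.int64(28), np.int64(28)), (np.int64(30), np.int64(30), np.int64(29))]
215 [(np.int64(29), np.int64(28), np.int64(27)), (np.int64(31), np.int64(31), np.int64(28)), (np.int64(27), np.int64(27), np.int64(22)), (np.int64(28), np.int64(25), np.int64(23)), (np.int64(28), np.int64(22), np.int64(22))]
217 [(np.int64(29), np.int64(28), np.int64(28)), (np.int64(32), np.int64(28), np.int64(28)), (np.int64(22), np.int64(18), np.int64(21)), (np.int64(35), np.int64(33), np.int64(32)), (np.int64(31), np.int64(30), np.int64(31))]
219 [(np.int64(28), np.int64(29), np.int64(27)), (np.int64(30), np.int64(26), np.int64(25)), (np.int64(32), np.int64(31), np.int64(30)), (np.int64(63), np.int64(60), np.int64(59)), (np.int64(71), np.int64(69), np.int64(70))]
221 [(np.int64(26), np.int64(25), np.int64(24
[... 1084 characters left out ...]
(38))]
231 [(np.int64(53), np.int64(33), np.int64(23)), (np.int64(102), np.int64(58), np.int64(24)), (np.int64(143), np.int64(85), np.int64(43)), (np.int64(153), np.int64(89), np.int64(44)), (np.int64(101), np.int64(59), np.int64(34))]
233 [(np.int64(109), np.int64(108), np.int64(111)), (np.int64(72), np.int64(71), np.int64(74)), (np.int64(64), np.int64(48), np.int64(44)), (np.int64(84), np.int64(47), np.int64(25)), (np.int64(60), np.int64(56), np.int64(58))]
235 [(np.int64(118), np.int64(116), np.int64(118)), (np.int64(117), np.int64(115), np.int64(118)), (np.int64(111), np.int64(110), np.int64(113)), (np.int64(88), np.int64(87), np.int64(90)), (np.int64(108), np.int64(106), np.int64(109))]
```

The fingertip ends right at the key's centre in the picture (row 228), so contact is imminent.

{"op": "arm_command", "data": {"increments": [[0,0,0,0.001,0],[0,0,0,0.002,0],[0,0,0,0.002,0]]}}

```text
time_s: 16.97
tool_pos: [0.5049, -0.0895, 0.0237]
orientation: [3.141, -0.0, -0.115]
force: [-0.3, -1.0, 1.2]
gripper_width: -0.0004
gripper_force: 0.6
```

{"op": "arm_command", "data": {"increments": [[0,0,0,0.001,0],[0,0,0,0.0015,0],[0,0,0,0.0015,0]]}}

```text
time_s: 17.22
tool_pos: [0.5049, -0.0895, 0.0223]
orientation: [3.142, -0.0, -0.115]
force: [-0.9, 0.2, 2.3]
gripper_width: 0.0002
gripper_force: 1.2
```

{"op": "arm_command", "data": {"increments": [[0,0,0,0.001,0],[0,0,0,0.002,0],[0,0,0,0.003,0],[0,0,0,0.003,0]]}}

```text
time_s: 17.55
tool_pos: [0.5049, -0.0895, 0.0193]
orientation: [3.141, -0.0, -0.115]
force: [-1.1, 0.8, 5.6]
gripper_width: -0.0002
gripper_force: 2.6
```

{"op": "arm_command", "data": {"increments": [[0,0,0,0,0],[0,0,0,0,0],[0,0,0,0,0],[0,0,0,0,0],[0,0,0,0,0],[0,0,0,0,0],[0,0,0,0,0],[0,0,0,0,0],[0,0,0,0,0],[0,0,0,0,0],[0,0,0,0,0],[0,0,0,0,0]]}}

```text
time_s: 18.55
tool_pos: [0.5049, -0.0895, 0.0194]
orientation: [3.142, -0.0, -0.115]
force: [-2.0, -0.8, 5.1]
gripper_width: -0.0
gripper_force: 2.5
```

{"op": "arm_command", "data": {"increments": [[0,0,0,-0.03,0],[0,0,0,-0.07,0],[0,0,0,-0.11,0],[0,0,0,-0.14,0],[0,0,0,-0.16,0],[0,0,0,-0.16,0]]}}

```text
time_s: 19.05
tool_pos: [0.508, -0.0899, 0.1838]
orientation: [-3.141, -0.009, -0.115]
force: [-0.2, -0.7, -0.3]
gripper_width: 0.0001
gripper_force: 0.0
```

```bash
python3 -c "
from h import *
to(.4635,.2112,.18,-6.6)"
```

```text
t 19.05 pos [ 0.508  -0.0899  0.1838] yaw -6.61 F [-0.22 -0.71 -0.26] w 0.0001 gf 0.0 | shift [-0.0789 -0.2939  0.0031] spin -0.01
```

The key was held for over a second at about 5 mm travel. Next, the bolt.

{"op": "arm_command", "data": {"increments": [[0,-0.02,-0.074,0,0],[60,-0.04,-0.148,0,0],[60,-0.06,-0.222,0,0],[60,-0.07,-0.26,0,0],[60,-0.079,-0.294,0,0],[60,-0.079,-0.294,0,0],[60,-0.079,-0.294,0,0],[60,-0.079,-0.294,0,0],[60,-0.079,-0.294,0.03,0],[60,-0.079,-0.294,0.06,0],[60,-0.079,-0.294,0.09,0],[60,-0.079,-0.294,0.09,0],[60,-0.079,-0.294,0.09,0]]}}

```text
time_s: 20.13
tool_pos: [0.4582, 0.2107, 0.0873]
orientation: [3.139, 0.004, -0.115]
force: [0.8, 0.4, 0.5]
gripper_width: 0.0513
gripper_force: 0.0
```

```bash
python3 -c "
from h import *
to(.4635,.2112,.016,-6.6)"
```

```text
t 20.13 pos [0.4582 0.2107 0.0873] yaw -6.59 F [0.82 0.43 0.45] w 0.0513 gf 0.0 | shift [ 0.0055 -0.0013  0.0713] spin 0.01
```

{"op": "arm_command", "data": {"increments": [[60,0.004,-0.001,0,0],[60,0.004,-0.001,0.02,0],[60,0.004,-0.001,0.04,0],[60,0.004,-0.001,0.06,0],[60,0.004,-0.001,0.071,0],[60,0.004,-0.001,0.071,0],[60,0.004,-0.001,0.071,0]]}}

```text
time_s: 20.72
tool_pos: [0.4651, 0.2126, 0.0191]
orientation: [-3.141, -0.001, -0.115]
force: [0.6, 0.7, 0.3]
gripper_width: 0.0514
gripper_force: 0.0
```

```bash
python3 -c "
from h import *
to(.4635,.2112,.016,-6.6)"
```

```text
t 20.72 pos [0.4651 0.2126 0.0191] yaw -6.61 F [0.56 0.71 0.25] w 0.0514 gf 0.0 | shift [-0.0014  0.0016  0.0031] spin -0.01
```

{"op": "arm_command", "data": {"increments": [[60,-0.0015,0.0015,0.003,0],[60,-0.0015,0.0015,0.003,0],[5,-0.0015,0.0015,0.003,0],[5,-0.0015,0.0015,0.003,0],[5,-0.0015,0.0015,0.003,0],[5,-0.0015,0.0015,0.003,0],[5,-0.0015,0.0015,0.003,0],[5,-0.0015,0.0015,0.003,0],[5,-0.0015,0.0015,0.003,0],[5,-0.0015,0.0015,0.003,0]], "grip_force": 30}}

```text
time_s: 21.55
tool_pos: [0.4628, 0.211, 0.0155]
orientation: [-3.141, -0.001, -0.115]
force: [-0.1, -0.6, 4.0]
gripper_width: 0.0109
gripper_force: 29.7
```

{"op": "arm_command", "data": {"increments": [[5,0,0,-0.04,0],[5,0,0,-0.08,0],[5,0,0,-0.12,0],[5,0,0,-0.15,0],[5,0,0,-0.15,0],[5,0,0,-0.15,0]]}}

```text
time_s: 22.05
tool_pos: [0.4635, 0.2115, 0.1667]
orientation: [-3.14, -0.003, -0.115]
force: [-0.6, -0.2, -2.1]
gripper_width: 0.0108
gripper_force: 29.4
```

```bash
python3 -c "
from h import *
to(.600,-.018,.1655)"
```

```text
t 22.05 pos [0.4635 0.2115 0.1667] yaw -6.6 F [-0.59 -0.23 -2.05] w 0.0108 gf 29.4 | shift [0.162  0.2123 0.0013] spin 0
```

{"op": "arm_command", "data": {"increments": [[5,0.025,0.033,0,0],[5,0.05,0.066,0,0],[5,0.075,0.099,0,0],[5,0.1,0.132,0,0],[5,0.125,0.165,0,0],[5,0.147,0.194,0,0],[5,0.162,0.212,0,0],[5,0.162,0.212,0,0],[5,0.162,0.212,0,0],[5,0.162,0.212,0,0],[5,0.162,0.212,0,0],[5,0.162,0.212,0,0]]}}

```text
time_s: 23.05
tool_pos: [0.5982, -0.0164, 0.1646]
orientation: [-3.141, 0.001, -0.112]
force: [0.0, 0.1, -0.4]
gripper_width: 0.0109
gripper_force: 29.4
```

```bash
python3 -c "
from h import *
to(.600,-.018,.0925)
cv2.imwrite('pics/s7.png',env.grab_frame('scene'))"
```

```text
t 23.05 pos [ 0.5982 -0.0164  0.1646] yaw -6.44 F [ 0.03  0.05 -0.42] w 0.0109 gf 29.4 | shift [0.0021 0.0015 0.0721] spin 0
```

{"op": "arm_command", "data": {"increments": [[5,0.002,0.0015,0.012,0],[5,0.002,0.0015,0.024,0],[5,0.002,0.0015,0.036,0],[5,0.002,0.0015,0.048,0],[5,0.002,0.0015,0.058,0],[5,0.002,0.0015,0.065,0],[5,0.002,0.0015,0.069,0],[5,0.002,0.0015,0.069,0],[5,0.002,0.0015,0.069,0]]}}

```text
time_s: 23.85
tool_pos: [0.601, -0.02, 0.0962]
orientation: [3.142, -0.0, -0.115]
force: [-0.3, -0.9, 0.0]
gripper_width: 0.0111
gripper_force: 29.4
```

{"op": "arm_command", "data": {"increments": [[5,0,0,0.001,0],[5,0,0,0.002,0],[5,0,0,0.003,0]]}}

```text
time_s: 24.1
tool_pos: [0.6013, -0.02, 0.0937]
orientation: [-3.142, -0.001, -0.115]
force: [-0.5, -0.3, -0.9]
gripper_width: 0.0111
gripper_force: 29.4
```

{"op": "arm_command", "data": {"increments": [[5,0,0,0.001,0],[5,0,0,0.002,0],[5,0,0,0.002,0]]}}

```text
time_s: 24.35
tool_pos: [0.6007, -0.02, 0.0911]
orientation: [3.141, 0.0, -0.115]
force: [0.3, -0.5, -0.8]
gripper_width: 0.0109
gripper_force: 29.4
```

{"op": "arm_command", "data": {"increments": [[5,0,0,0.0007,0],[5,0,0,0.0015,0],[5,0,0,0.0015,0]]}}

```text
time_s: 24.6
tool_pos: [0.601, -0.02, 0.0898]
orientation: [3.142, -0.0, -0.115]
force: [-0.2, -0.3, 1.2]
gripper_width: 0.0112
gripper_force: 29.5
```

{"op": "arm_command", "data": {"increments": [[5,0,0,0.0003,0],[20,0,0,0.0003,0],[30,0,0,0.0003,0],[45,0,0,0,0],[45,0,0,0,0],[45,0,0,0,0],[45,0,0,-0.01,0],[45,0,0,-0.025,0],[45,0,0,-0.05,0],[45,0,0,-0.08,0],[45,0,0,-0.11,0],[45,0,0,-0.14,0],[45,0,0,-0.14,0],[45,0,0,-0.14,0]]}}

```text
time_s: 25.77
tool_pos: [0.6024, -0.02, 0.2329]
orientation: [-3.141, -0.006, -0.115]
force: [-0.4, -0.1, -1.1]
gripper_width: 0.0386
gripper_force: 0.0
```

```bash
python3 -c "
from h import *
to(.600,-.018,.0925)
g=env.grab_frame('scene');cv2.imwrite('pics/s8.png',g)
o=cv2.imread('pics/s6.png')
print('bolt top exp',proj('scene',[.596,-.0203,.143]),'floor',proj('scene',[.595,-.018,.08]))
d=np.abs(g.astype(int)-o).max(2)
# bolt visible above the rim: bright column
for r in range(180,222,2): print(r,[int(g[r,c].mean()) for c in range(230,262,2)])
# cup wall unchanged below rim?
print('cup wall diff',d[212:222,238:256].mean())
"
```

```text
t 25.77 pos [ 0.6024 -0.02    0.2329] yaw -6.61 F [-0.41 -0.12 -1.07] w 0.0386 gf 0.0 | shift [-0.0034 -0.0016  0.1404] spin 0
bolt top exp [245.10343772 196.19742982] floor [246.52271796 214.3323687 ]
180 [181, 182, 183, 183, 182, 186, 174, 125, 110, 126, 124, 125, 131, 132, 122, 129]
182 [182, 185, 181, 181, 184, 170, 122, 120, 122, 127, 128, 127, 128, 92, 72, 82]
184 [182, 181, 182, 184, 148, 108, 115, 124, 127, 128, 125, 128, 91, 70, 69, 71]
186 [180, 182, 176, 130, 118, 124, 129, 124, 123, 124, 127, 96, 71, 70, 71, 71]
188 [183, 169, 119, 119, 124, 125, 122, 121, 126, 121, 88, 67, 72, 71, 71, 69]
190 [148, 103, 116, 126, 123, 123, 121, 124, 113, 71, 68, 69, 71, 70, 70, 67]
192 [114, 118, 123, 123, 125, 123, 117, 86, 67, 67, 67, 70, 69, 68, 67, 66]
194 [124, 124, 124, 126, 108, 77, 59, 82, 73, 67, 69, 68, 67, 66, 65, 70]
196 [128, 125, 124, 119, 91, 83, 127, 198, 176, 72, 65, 67, 66, 72, 72, 70]
198 [126, 127, 123, 111, 115, 74, 123, 173, 157, 98, 65, 59, 69, 67, 70, 65]
200 [125, 125, 111, 114, 112, 90, 117, 135, 147, 146, 156, 140, 85, 63, 67, 69]
202 [123, 110, 113, 107, 98, 93, 113, 138, 124, 115, 116, 126, 153, 90, 62, 61]
204 [84, 113, 140, 121, 94, 102, 105, 124, 133, 136, 115, 112, 121, 142, 65, 66]
206 [115, 121, 168, 94, 102, 114, 112, 148, 139, 128, 117, 112, 104, 156, 100, 74]
208 [118, 115, 138, 85, 98, 109, 131, 142, 131, 130, 139, 118, 102, 137, 117, 118]
210 [85, 72, 156, 87, 123, 169, 182, 141, 130, 101, 140, 175, 149, 159, 129, 115]
212 [114, 77, 125, 136, 169, 181, 184, 148, 129, 142, 167, 176, 167, 96, 171, 171]
214 [117, 154, 154, 129, 164, 182, 171, 172, 139, 178, 175, 163, 102, 82, 137, 178]
216 [139, 183, 178, 98, 109, 132, 124, 155, 135, 132, 108, 104, 100, 87, 97, 171]
218 [178, 184, 156, 101, 111, 114, 117, 120, 115, 116, 113, 112, 102, 90, 96, 172]
220 [183, 183, 176, 112, 109, 116, 119, 117, 119, 116, 116, 107, 102, 91, 149, 176]
cup wall diff 9.055555555555555
```

The bolt's top shows at (245,196), right where an upright bolt on the cup floor should be, and the cup has not moved.

```bash
python3 -c "
from workcell import env
print(env.close_job())"
```

```text
the job is handed in; nothing more can be done
None
```

The job is handed in after about 26 s on the robot's clock: the cup is home on the carrier, the tare key was held down for about a second, and the bolt stands upright in the cup with the gripper clear; hand-in gave no verdict, so this rests on the last camera and force readings.

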